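# Scrap the worn cartridge valves and nest their drip cups

## Task

The worn cartridge valves have finished draining: take every valve that stands in a drip cup and post it through the sprung flap in the lid of the scrap box, so that it drops right inside and the flap swings shut behind it. Stack all four emptied drip cups upright in the round black cup holder, nested one inside the other and fully home. Leave the mug, tools and other things on the bench where they are.

Things in the scene. Friction and masses are not known exactly. Their poses are not given: they have to be found in the camera images.
- scrap_box: Grey sheet-steel scrap box, 260 (its x) x 180 (its y) x 170 mm high, fixed on the bench left or right of the cups, turned up to 0.3 rad. Origin: centre of its underside, z up. Its only opening is the slot in the lid, closed by an aluminium flap. Inside, a slippery liner slopes at 30 degrees from the -x wall (95 mm up) down to the floor at +x; below the slot's centre it is 50 mm above the bench.
- slot (a point): Centre of the slot, in the plane of the lid's top, 170 mm above the bench and 52.5 mm to -x of the box's centre; axes as the box. The slot measures 85 mm along x and 140 mm along y.
- flap (a joint): Flap angle: 0 shut (level with the lid), at most 1.25 rad. 83 mm long, 136 mm wide, hinged on the slot's -x edge; swings down into the box. A spring shuts it (0.32 N m shut, 0.57 N m open): a valve's weight does not open it, and it shuts by itself when let go. It presses on what is in the slot, so a valve let go too high can stick; fingertips 30 mm below the lid hold it off.
- holder: Black plastic cup holder screwed to the bench on the other side of the cups from the box: a round flange of 130 mm diameter, 5 mm thick, with a round collar in its middle, 72 mm outside, 55 mm inside, its top 35 mm above the bench. Origin: centre of its underside, on the collar's axis. The lowest cup stands in it on the flange, its origin 5 mm above the bench.
- cup1: Round aluminium drip cup, 68 mm tall, 0.2 kg, its foot weighted; four alike, with or without a valve in them. Origin: centre of its underside, z to the mouth. Top 28 mm: straight collar of 68 mm diameter (61 inside); then a shoulder in to 53 mm; the body tapers to 42 mm at the foot. Floor 5 mm thick. Nested fully home, its shoulder sits on the lower rim, 28 mm above the lower cup.
- valve1: Steel hydraulic cartridge valve, 110 mm long, about 0.24 kg; may be absent. Origin: centre of its cap's end face, z along its axis to the nose. From the origin: cap 31 mm in diameter to 20 mm, hexagon 35 mm to 36 mm, thread 27 mm to 60 mm, plain nose 22 mm to 110 mm. At the start it stands nose up on the floor of a cup, its nose 47 mm above the rim.
- nose1 (a point): Tip of the nose of valve1, on its axis, 110 mm from its origin.
- cup2: Round aluminium drip cup, 68 mm tall, 0.2 kg, its foot weighted; four alike, with or without a valve in them. Origin: centre of its underside, z to the mouth. Top 28 mm: straight collar of 68 mm diameter (61 inside); then a shoulder in to 53 mm; the body tapers to 42 mm at the foot. Floor 5 mm thick. Nested fully home, its shoulder sits on the lower rim, 28 mm above the lower cup.
- valve2: Steel hydraulic cartridge valve, 110 mm long, about 0.24 kg; may be absent. Origin: centre of its cap's end face, z along its axis to the nose. From the origin: cap 31 mm in diameter to 20 mm, hexagon 35 mm to 36 mm, thread 27 mm to 60 mm, plain nose 22 mm to 110 mm. At the start it stands nose up on the floor of a cup, its nose 47 mm above the rim.
- nose2 (a point): Tip of the nose of valve2, on its axis, 110 mm from its origin.
- cup3: Round aluminium drip cup, 68 mm tall, 0.2 kg, its foot weighted; four alike, with or without a valve in them. Origin: centre of its underside, z to the mouth. Top 28 mm: straight collar of 68 mm diameter (61 inside); then a shoulder in to 53 mm; the body tapers to 42 mm at the foot. Floor 5 mm thick. Nested fully home, its shoulder sits on the lower rim, 28 mm above the lower cup.
- valve3: Steel hydraulic cartridge valve, 110 mm long, about 0.24 kg; may be absent. Origin: centre of its cap's end face, z along its axis to the nose. From the origin: cap 31 mm in diameter to 20 mm, hexagon 35 mm to 36 mm, thread 27 mm to 60 mm, plain nose 22 mm to 110 mm. At the start it stands nose up on the floor of a cup, its nose 47 mm above the rim.
- nose3 (a point): Tip of the nose of valve3, on its axis, 110 mm from its origin.
- cup4: Round aluminium drip cup, 68 mm tall, 0.2 kg, its foot weighted; four alike, with or without a valve in them. Origin: centre of its underside, z to the mouth. Top 28 mm: straight collar of 68 mm diameter (61 inside); then a shoulder in to 53 mm; the body tapers to 42 mm at the foot. Floor 5 mm thick. Nested fully home, its shoulder sits on the lower rim, 28 mm above the lower cup.
- valve4: Steel hydraulic cartridge valve, 110 mm long, about 0.24 kg; may be absent. Origin: centre of its cap's end face, z along its axis to the nose. From the origin: cap 31 mm in diameter to 20 mm, hexagon 35 mm to 36 mm, thread 27 mm to 60 mm, plain nose 22 mm to 110 mm. At the start it stands nose up on the floor of a cup, its nose 47 mm above the rim.
- nose4 (a point): Tip of the nose of valve4, on its axis, 110 mm from its origin.
- mug: White mug, 76 mm across, 88 mm tall, standing among the cups; bystander.
- oil_bottle: Grey plastic bottle, 54 mm across, 150 mm tall; bystander.
- screwdriver: Screwdriver lying on the bench; bystander.
- wrench: Wrench lying on the bench; bystander.
- tube_cutter: Red tube cutter, 75 mm long, 38 mm high; bystander.
- elbow: Brass pipe elbow with two 52 mm legs, lying on the bench; bystander.
Not all that is in view belongs to the job. What is shaped like the cup1 but blue, brown or yellow is not meant.

How it is judged:
By the outcome, as a careful person would: the job done as asked, in the order asked, and still so for the second after the job is handed in, with the robot touching nothing.
Of valve1, valve2, valve3, valve4 only 2 to 4 are there at a start; the rules pass over those that are not, and their reading is None.
At some moment in a run one of cup1, cup2, cup3, cup4 may be knocked a few centimetres aside while the robot is not near it.
It also fails if it takes over 210 s, if anything falls off the work surface, if the arm or the gripper's body presses on something with over 40 N, if the wrist force passes 120 N, or if a joint passes its speed limit or range.

## Robot

A 6-joint arm with a two-finger parallel gripper is mounted at the origin on the work surface. World frame = base frame: x ahead of the robot, y to its left, z up, the work surface at z = 0. Lengths are in mm, angles in rad, forces in N, time in s.
With the tool pointing down it reaches from about 300 to 775 mm from the base axis. Payload 14.6 kg.
Tool frame: the origin (TCP) lies on the centre line of the jaws, within the pads' length; the fingertips stand 19 mm ahead of it and the grasp point (between the pads) is the TCP (bot.tip_reach is the distance from the TCP to the fingertips, in mm); y points along the fingers, x is the direction in which the jaws open and shut, and the axes are right-handed (so a half turn about y gives the same grasp; the last joint's range is limited). The gripper opens to 85 mm and grips with 20 to 120 N. Pads are 22 mm wide; open, the fingers measure 114 mm over their backs; the gripper's body (76 mm by 85 mm) begins 54 mm behind the grasp point. The pads swing forward as they close: fully open they stand 13 mm farther back than shut.
Start: joints at [-1.393, 0.3, 1.521, -0, 1.321, -0.067], TCP at [133.293, -533.594, 250.281] pointing down, gripper open.
Joint ranges: [-3.03, 3.03], [-0.79, 2.21], [0.23, 2.52], [-1.04, 4.18], [0, 3.07], [-2.55, 2.55]. Speed limits (rad/s): [2.22, 2.22, 2.57, 3.14, 3.14, 3.14].

## Interface

Orientations are given as a unit quaternion [w, x, y, z].
In Python, from rig import bot gives the robot as it stands. Calls block until the motion is done:
- bot.move_to(position, orientation): joint-space move of the TCP to a pose.
- bot.servo_line(position, attitude=None, speed=150, until_force=None): straight line of the TCP; attitude=None keeps the orientation; speed is the mean speed in mm/s. With until_force (N) it stops when the force on the tool has changed by that much, and returns True; else False.
- bot.move_joints(angles): joint-space move.
- bot.move_gripper(opening, grip_force=None): finger opening in mm; grip_force is the grip in N (None keeps the last); returns when the fingers have stopped.
- bot.dwell(seconds).
- bot.ik(position, orientation): joint angles nearest the present ones, or None.
- bot.read_state(): the state.
- bot.read_camera(name): name is "scene" or "top"; returns a dict with "image" (480x640x3 uint8, blue, green, red), "depth" (480x640 float32, mm along the optical axis (not along the pixel's ray), 0 where there is no reading), "fovy" (degrees; the focal length in pixels is half the picture's height over the tangent of half this angle, whatever the lens; pixels are square), "cx", "cy" (the principal point, pixels), "eye" and "attitude" of the camera in the world. Camera axes: x right, y down, z forward; pixel columns grow to the right and rows downward; lengths in mm; the calibration is good to about 2 mm. A picture is of the moment at which its call begins.
A pose or a line that the arm cannot do raises bot.MotionError and nothing moves.
- bot.finish_job(): hands the job in, once; it reports no verdict.
The state is a dict: "clock": time; "joint_positions": joint angles; "qvel": joint speeds; "effort": joint torques, N m; "ee_pos": TCP position; "tool_rot": TCP orientation; "ft_force": force on the tool from outside, world axes, zero at the start; "moment": the same for the moment, N m; "grip_width": finger opening in mm.
Only numpy, scipy, OpenCV 4.12 (cv2) and the standard library are available. Lean on these libraries where they do the work, as an engineer would, in place of code of your own. Each camera call takes 0.05 s, during which the arm holds its last target. There are 200 camera calls.

## Working session

There is one attempt and no reset: what is moved stays moved. The work goes in short steps, each a Python script; the robot and the scene stay as the last script left them, time stands still between calls to the robot, and variables do not carry over. Pictures are saved under pics/ and viewed, about 12 in all and at most 16, crops included, and the job is handed in when it is done.

```bash
ls; mkdir -p pics
python3 - <<'E'
from rig import bot
import cv2,numpy as np
for n in("scene","top"):
    c=bot.read_camera(n); cv2.imwrite(f"pics/{n}0.png",c["image"]); np.savez(f"{n}0.npz",**c)
    print(n,c["fovy"],c["cx"],c["cy"],c["eye"],c["attitude"])
print(bot.read_state(),bot.tip_reach)
E
```

```text
pics
scene 56.401732098436305 315.26794597606977 242.98364014979958 [876.50692132 618.58839593 616.80741229] [-0.11290275  0.2017801   0.86086087 -0.4532729 ]
top 42.78891759008295 323.0644939114885 249.1368472681997 [ 339.99614551    5.27223667 1619.32253655] [-0.04909592  0.70800426 -0.70240241  0.05431771]
{'clock': 0.1, 'joint_positions': array([-1.39260707e+00,  3.00454313e-01,  1.52156915e+00,  2.38339307e-05,
        1.32072114e+00, -6.65828531e-02]), 'qvel': array([ 0.0001861 , -0.00248535, -0.00191628, -0.00093781, -0.00108075,
        0.00165757]), 'effort': array([ 2.54324121e-03, -5.44378817e+01, -3.62369835e+01, -6.87422403e-05,
        3.02961686e-03, -8.98699227e-06]), 'ee_pos': array([ 133.25814081, -533.39425336,  249.73556167]), 'tool_rot': array([ 0.55757665, -0.55702152,  0.43551944, -0.43492312]), 'ft_force': array([-0.87555254,  0.02055022,  0.36209577]), 'moment': array([-0.06156502, -0.00467707,  0.00439012]), 'grip_width': 85.49833256914286} 19.0
```

View pics/scene0.png

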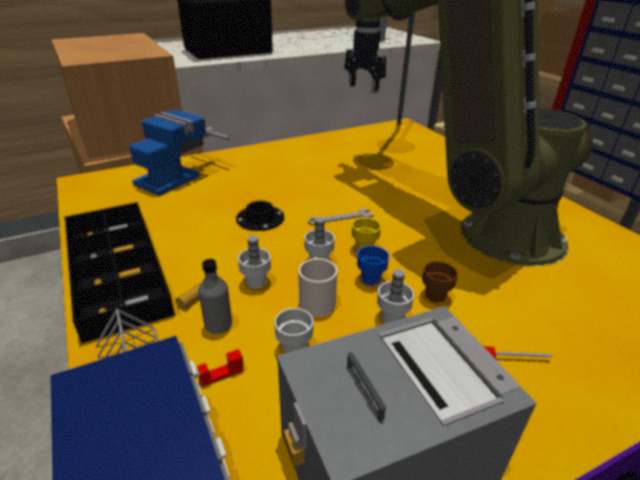

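View pics/top0.png

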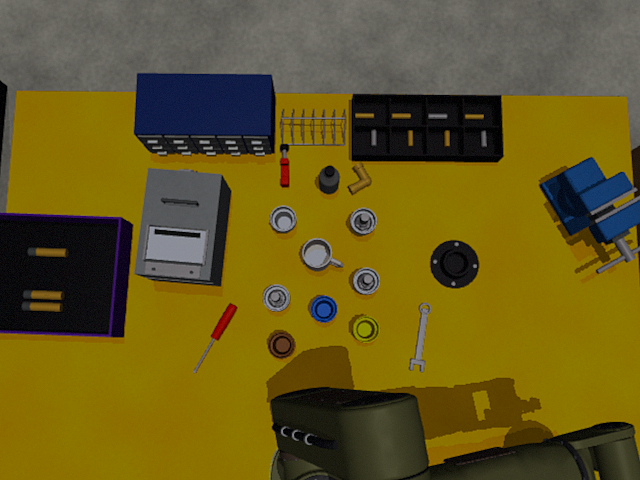

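The top picture shows grey cups at about (363,221), (366,281) and (277,297), each with a valve, and an empty one at (283,219). The mug is at (316,253), the holder at (455,263), and the box lid is centred near (183,225) with its slot at (177,246). I'll measure all of these next.

```bash
cat > h.py <<'E'
import numpy as np, cv2
from scipy.spatial.transform import Rotation as R
from scipy.optimize import least_squares
def cloud(c):
    d=c["depth"].astype(float); f=240/np.tan(np.radians(float(c["fovy"]))/2)
    v,u=np.mgrid[:480,:640]
    P=np.stack([(u-c["cx"])/f*d,(v-c["cy"])/f*d,d],-1)
    q=c["attitude"]; W=P@R.from_quat([q[1],q[2],q[3],q[0]]).as_matrix().T+c["eye"]
    W[d==0]=np.nan
    return W
def circ(p,r):
    "fixed-radius robust circle fit"
    s=least_squares(lambda c:np.hypot(*(p-c).T)-r,np.median(p,0),loss="soft_l1",f_scale=1.5)
    return s.x,np.sqrt(np.median(s.fun**2))
def near(W,xy,r,z0,z1):
    P=W.reshape(-1,3); m=(np.hypot(P[:,0]-xy[0],P[:,1]-xy[1])<r)&(P[:,2]>z0)&(P[:,2]<z1)
    return P[m]
def cup(W,xy):
    "rim centre: outline of rim points, mean rim radius 32.3"
    p=near(W,xy,48,62,74); o,e=circ(p[:,:2],32.3); return o,e,len(p),np.median(p[:,2])
E
python3 - <<'E'
from h import *
ws={n:cloud(dict(np.load(n+"0.npz"))) for n in("top","scene")}
T=ws["top"]
for s in[(283,219),(363,221),(366,281),(277,297)]:
    xy=np.nanmedian(T[s[1]-6:s[1]+7,s[0]-6:s[0]+7].reshape(-1,3),0)
    print(s,xy.round(1))
    for n,W in ws.items():
        o,e,k,z=cup(W,xy[:2]); p=near(W,o,34,90,122); print("  ",n,o.round(1),round(e,2),k,z.round(1),"nose",len(p),p.max(0).round(1) if len(p) else "",p.mean(0).round(1) if len(p) else "")
for n,W in ws.items():
    xy=T[263,470][:2]; p=near(W,T[263,455][:2],50,31,39); c0,_=circ(p[:,:2],31.8); print(n,"holder",c0.round(1),len(p),np.median(p[:,2]))
    p=near(W,T[253,316][:2],70,10,100); print(n,"mug",p.min(0).round(),p.max(0).round())
    c=T[215,185]; P=near(W,c[:2],200,163,178); (cx,cy),(a,b),an=cv2.minAreaRect(P[:,:2].astype(np.float32)); print(n,"lid",cx,cy,a,b,an,np.median(P[:,2]))
print("slot px",T[246,177],T[230,150],T[235,207],T[264,149],T[268,203])
print("bench z",[T[y,x].round(1) for y,x in((380,150),(180,530),(350,480),(200,250))])
for nm,s in dict(bottle=(329,178),elbow=(359,178),cutter=(285,170),wrench=(421,330),sd=(225,320),blue=(323,309),yel=(365,328),br=(281,345)).items(): print(nm,T[s[1],s[0]].round())
E
```

```text
(283, 219) [658.4 102.1   7.6]
   top [647.9  98. ] 0.89 110 67.4 nose 0  
   scene [650.9 101.4] 0.79 349 67.4 nose 0  
(363, 221) [ 638.7 -105.8   67.8]
   top [ 644.3 -109.2] 1.12 126 67.5 nose 77 [655.4 -98.6 121.8] [ 642.6 -109.2  111.4]
   scene [ 646.2 -107.1] 1.31 287 67.4 nose 165 [657.8 -93.7 118.1] [ 648.  -102.   106.7]
(366, 281) [ 485.7 -113.    67.9]
   top [ 488.7 -116.7] 1.04 125 67.8 nose 75 [ 498.8 -105.3  121.3] [ 487.5 -115.6  112.1]
   scene [ 490.4 -114.5] 1.62 242 67.2 nose 141 [501.5 -98.8 119.1] [ 493.1 -109.2  107.1]
(277, 297) [442.9 108.9  67.2]
   top [444.1 112. ] 1.01 123 67.8 nose 72 [453.9 121.8 121.6] [442.9 111.  113.1]
   scene [446.  114.6] 1.37 344 67.1 nose 198 [458.1 126.7 117.8] [449.5 118.4 107.1]
top holder [ 540.9 -355.6] 200 34.363296170477724
top mug [519. -53.  10.] [595.  82.  95.]
top lid 615.5814208984375 343.50408935546875 183.08877563476562 264.7879333496094 85.5856704711914 170.07455831023697
scene holder [ 543.5 -350.9] 201 35.592748131846975
scene mug [522. -47.  10.] [598.  52.  92.]
scene lid 617.4578857421875 344.9456481933594 182.20289611816406 265.6286315917969 85.43152618408203 170.81791148160886
slot px [557.93569815 343.70935774 172.5399887 ] [597.37117574 411.83181386 165.36233153] [585.53241208 273.62165903 170.31920813] [514.24930898 408.41780006 171.8338151 ] [505.67978722 279.9216838  172.48711004]
bench z [array([233.5, 437.2,   6.8]), array([ 774.7, -569.1,   -2.4]), array([ 315.8, -417.2,    3.2]), array([ 7.114e+02,  1.926e+02, -5.000e-01])]
bottle [743. -19. 116.]
elbow [ 776. -102.   -2.]
cutter [791.  99.  15.]
wrench [ 366. -264.    4.]
sd [388. 245.  31.]
blue [419.  -7.  11.]
yel [ 370. -117.    6.]
br [325. 101.  12.]
```

```bash
cat >> h.py <<'E'
from rig import bot
def quat(yaw):
    "tool down, jaws along direction yaw in the bench plane"
    x=np.array([np.cos(yaw),np.sin(yaw),0]); y=np.array([0,0,-1.]); q=R.from_matrix(np.stack([x,y,np.cross(x,y)],1)).as_quat()
    return [q[3],q[0],q[1],q[2]]
BOX=-0.075; SLOT=np.array([564.1,348.3]); HOLD=np.array([542.,-353.2])
BX=np.array([np.cos(BOX),np.sin(BOX)])
BY=BOX-np.pi/2   # jaws along box y
def st(): 
    s=bot.read_state(); return s["clock"].__round__(2),s["ee_pos"].round(1),s["ft_force"].round(1),round(s["grip_width"],1)
def see(tag=None):
    out={}
    for n in("top","scene"):
        c=bot.read_camera(n); out[n]=cloud(c)
        if tag: cv2.imwrite(f"pics/{n}_{tag}.png",c["image"])
    return out
def find(ws,guess):
    r={}
    for n,W in ws.items():
        p=near(W,guess,70,62,74)
        if len(p)<60: r[n]=None; continue
        g=p[:,:2].mean(0)
        for _ in range(3): g,e,k,z=cup(W,g)
        q=near(W,g,30,90,122)
        r[n]=(g.round(1),round(e,2),k,len(q))
    return r
E
python3 - <<'E'
from h import *
print(R.from_quat([-.557,.4355,-.435,.5576]).as_matrix().round(2))
for nm,p in dict(A=(649.5,99.7,60),B=(645,-108,60),C=(489,-116,60),D=(445,113,60),box=(*(SLOT+8*BX),150),hold=(*HOLD,60),hold4=(*HOLD,145),boxup=(*SLOT,330),holdup=(*HOLD,330)).items():
    for y in(BY,BY+np.pi):
        q=bot.ik(list(map(float,p)),quat(y)); print(nm,round(y,2),None if q is None else q.round(2) if hasattr(q,'round') else np.round(q,2))
E
```

```text
[[ 0.24 -0.    0.97]
 [-0.97  0.    0.24]
 [-0.   -1.    0.  ]]
A -1.65 [ 0.1   0.73  1.34 -0.    1.07  1.74]
A 1.5 [ 0.1   0.73  1.34 -0.    1.07 -1.4 ]
B -1.65 [-0.22  0.73  1.35 -0.    1.06  1.42]
B 1.5 [-0.22  0.73  1.35 -0.    1.06 -1.72]
C -1.65 [-0.31  0.45  1.82 -0.    0.88  1.34]
C 1.5 [-0.31  0.45  1.82 -0.    0.88 -1.8 ]
D -1.65 [ 0.17  0.37  1.94 -0.    0.83  1.81]
D 1.5 [ 0.17  0.37  1.94 -0.    0.83 -1.33]
box -1.65 [ 0.49  0.65  1.24 -0.    1.24  2.14]
box 1.5 [ 0.49  0.65  1.24 -0.    1.24 -1.  ]
hold -1.65 [-0.63  0.71  1.38 -0.    1.05  1.01]
hold 1.5 [-0.63  0.71  1.38 -0.    1.05 -2.13]
hold4 -1.65 [-0.63  0.61  1.33 -0.    1.2   1.01]
hold4 1.5 [-0.63  0.61  1.33 -0.    1.2  -2.13]
boxup -1.65 [ 0.5   0.53  1.02 -0.    1.59  2.14]
boxup 1.5 [ 0.5   0.53  1.02 -0.    1.59 -1.  ]
holdup -1.65 [-0.63  0.49  1.08 -0.    1.57  1.01]
holdup 1.5 [-0.63  0.49  1.08 -0.    1.57 -2.13]
```

```bash
cat >> h.py <<'E'
Q=quat(BY+np.pi)
def pick_valve(xy,z=99):
    xy=np.asarray(xy,float)
    bot.move_gripper(50,90)
    bot.move_to([*xy,230],Q); bot.servo_line([*xy,125],speed=200)
    hit=bot.servo_line([*xy,z],speed=80,until_force=12)
    bot.move_gripper(0,90); s=st(); print("grip",hit,s)
    bot.servo_line([*xy,240],speed=250); print("lift",st())
    return s[3]
E
python3 - <<'E'
from h import *
print(find(see(),(445,113)))
pick_valve((445,113.3))
print(st()); see("g1")
E
```

```text
{'top': (array([443.9, 112.1]), np.float64(0.96), 122, 72), 'scene': (array([445.9, 114.3]), np.float64(1.45), 337, 203)}
grip False (4.71, array([445.4, 113.5,  99.8]), array([-1.7,  0.7,  5.8]), 19.8)
lift (5.42, array([444.4, 113.2, 238.6]), array([-0.7, -0.3, -3. ]), 19.8)
(5.42, array([444.4, 113.2, 238.6]), array([-0.7, -0.3, -3. ]), 19.8)
```

View pics/scene_g1.png

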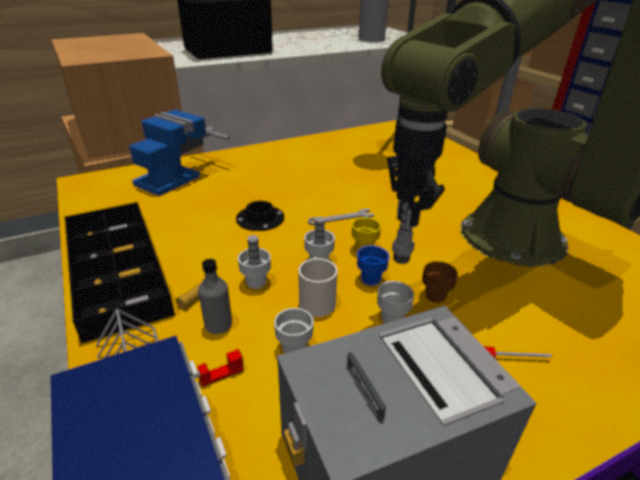

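The scene picture shows the valve hanging straight from the jaws at about (403,240), and its cup standing empty at (395,298). Next I'll post it.

```bash
cat >> h.py <<'E'
def post(off=8,z=157):
    p=SLOT+off*BX
    bot.servo_line([*bot.read_state()["ee_pos"][:2],310],speed=250)
    bot.move_to([*p,310],Q)
    bot.servo_line([*p,272],speed=150); print("over",st())
    hit=bot.servo_line([*p,z],speed=80,until_force=60); print("in",hit,st())
    return hit
def drop():
    p=bot.read_state()["ee_pos"]
    bot.move_gripper(50); bot.dwell(0.6)
    bot.servo_line([p[0],p[1],310],speed=150); bot.dwell(.4); print("out",st())
E
python3 - <<'E'
from h import *
post(); see("p1")
E
```

```text
over (7.4, array([572.2, 346.9, 272.8]), array([ 0.2, -0.6, -1. ]), 20.1)
in False (8.98, array([572.6, 347.5, 156.7]), array([ 6.4, -0.1, -1. ]), 20.0)
```

View pics/scene_p1.png

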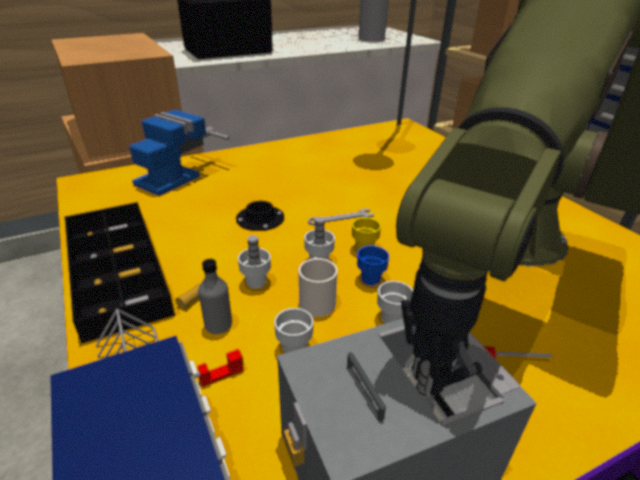

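The fingers at about (440,375) stand in the slot, the flap is pushed down, and the side force is only 6 N. Releasing now.

Run:
```python
from h import *
drop()
ws=see("d1")
for n,W in ws.items():
    p=near(W,SLOT,38,100,230); print(n,len(p),np.percentile(p[:,2],[2,50,98]).round(1))
for k,g in dict(A=(649.5,99.7),B=(645,-108),C=(489,-116),D=(445,113)).items(): print(k,find(ws,g))
```

```text
out (11.65, array([572.6, 347.5, 309.8]), array([ 0.7, -0.3, -0.4]), 49.9)
top 110 [162.9 169.7 176.3]
scene 2197 [168.3 170.1 172.4]
A {'top': (array([648.,  98.]), np.float64(0.99), 104, 0), 'scene': (array([650.9, 101.4]), np.float64(0.76), 349, 0)}
B {'top': (array([ 644.2, -109.7]), np.float64(1.2), 130, 77), 'scene': (array([ 646.1, -107.3]), np.float64(1.34), 286, 164)}
C {'top': (array([ 488.6, -116.7]), np.float64(1.02), 124, 73), 'scene': (array([ 490.3, -114.4]), np.float64(1.62), 245, 143)}
D {'top': (array([443.5, 111.8]), np.float64(0.87), 104, 0), 'scene': (array([446.6, 115.1]), np.float64(0.83), 305, 0)}
```

View pics/scene_d1.png

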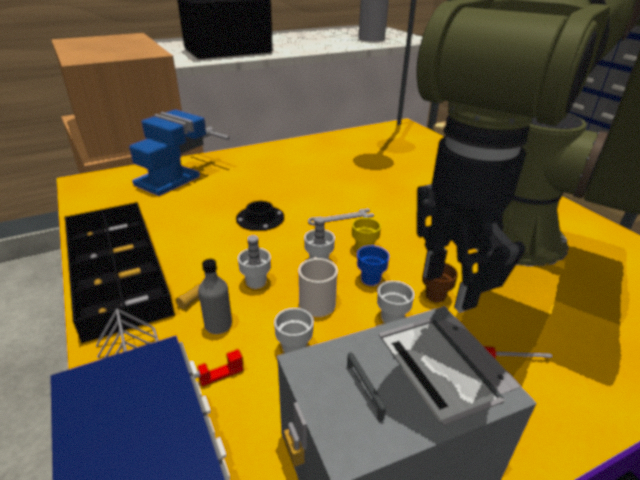

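The flap reads 168–172 mm all over, level with the lid, so it is shut. The valve is inside and no cup has moved. I'll do the other two, measuring afresh before each.

```bash
cat >> h.py <<'E'
def pos(ws,g):
    r=find(ws,g); print(r)
    if r["top"] is None or r["scene"] is None: raise SystemExit("not seen")
    d=r["scene"][0]-r["top"][0]
    if np.hypot(*(d-[2.3,2.6]))>3: raise SystemExit("cameras disagree")
    return (r["top"][0]+r["scene"][0])/2
def flat(ws):
    p=near(ws["scene"],SLOT,38,100,230); z=np.percentile(p[:,2],[2,50,98]).round(1); print("flap",len(p),z); return z[0]>165 and z[2]<176
E
python3 - <<'E'
from h import *
for k,g in(("C",(489,-116)),("B",(645,-108))):
    xy=pos(see(),g)
    if not 16<pick_valve(xy)<24: raise SystemExit("grip?")
    if post(): raise SystemExit("hit")
    drop()
    ws=see("d"+k)
    if not flat(ws): raise SystemExit("flap")
for k,g in dict(A=(649.5,99.7),B=(645,-108),C=(489,-116),D=(445,113)).items(): print(k,find(ws,g))
E
```

```text
{'top': (array([ 488.7, -116.7]), np.float64(0.88), 112, 74), 'scene': (array([ 490.2, -114.3]), np.float64(1.63), 248, 144)}
grip False (15.33, array([ 489.8, -115.5,   99.7]), array([-0.8,  1.4,  4.9]), 19.6)
lift (16.05, array([ 488.9, -115.3,  238.5]), array([-0. , -0.2, -2.7]), 20.1)
over (18.6, array([572.3, 347.1, 272.4]), array([-0.2, -0.5, -2.1]), 20.4)
in False (20.18, array([572.6, 347.5, 156.7]), array([ 5.8, -0.8, -0.4]), 19.8)
out (22.75, array([572.6, 347.5, 309.9]), array([ 0.1, -0.9, -0.2]), 49.9)
flap 2201 [168.3 170.1 172.2]
{'top': (array([ 644.5, -109.5]), np.float64(1.2), 128, 78), 'scene': (array([ 646.2, -107.3]), np.float64(1.47), 285, 164)}
grip False (26.41, array([ 645.7, -108.4,   99.7]), array([-0.3,  1.8,  4.5]), 19.8)
lift (27.12, array([ 644.8, -108.3,  237.9]), array([ 0.4,  0.7, -2.9]), 20.1)
over (29.65, array([572.4, 347.2, 272.2]), array([ 1.2, -0.1, -1.6]), 20.1)
in False (31.23, array([573.6, 348.1, 160.1]), array([ 4.5, -2.1, 19. ]), 19.8)
out (33.8, array([573.6, 348.1, 309.9]), array([ 0.2, -0.2, -0.2]), 50.0)
flap 2188 [168.4 170.1 172.4]
A {'top': (array([647.7,  97.9]), np.float64(0.82), 110, 0), 'scene': (array([650.9, 101.4]), np.float64(0.78), 342, 0)}
B {'top': (array([ 643.8, -109.2]), np.float64(0.82), 94, 0), 'scene': (array([ 646.5, -106.5]), np.float64(0.98), 258, 0)}
C {'top': (array([ 488.1, -116.4]), np.float64(0.88), 106, 0), 'scene': (array([ 491. , -113.5]), np.float64(0.84), 216, 0)}
D {'top': (array([443.5, 111.8]), np.float64(0.84), 101, 0), 'scene': (array([446.7, 115.1]), np.float64(0.82), 301, 0)}
```

```bash
cat >> h.py <<'E'
OFF=58
def pick_cup(xy):
    xy=np.asarray(xy,float); bot.move_gripper(85,40)
    bot.move_to([*xy,220],Q); bot.servo_line([*xy,100],speed=200)
    hit=bot.servo_line([*xy,OFF],speed=70,until_force=8)
    bot.move_gripper(0,40); bot.dwell(.2); s=st(); print("grip",hit,s)
    if hit or not 60<s[3]<72: raise SystemExit("cup grip?")
    p=bot.read_state()["ee_pos"]; bot.servo_line([p[0],p[1],260],speed=200); print("lift",st())
    return p[2]      # TCP height over the cup's origin
def lower(h,n,xy=HOLD,extra=3):
    "lower cup n (0 lowest) into the holder"
    z=h+5+28*n
    bot.move_to([*xy,260],Q); top=z+50
    if top<255: bot.servo_line([*xy,top],speed=150)
    bot.dwell(.2)
    hit=bot.servo_line([*xy,z-extra],speed=40,until_force=10); s=st(); print("down",hit,s,"origin z",round(s[1][2]-h,1),"want",5+28*n)
    return s[1][2]-h-(5+28*n)
def release():
    p=bot.read_state()["ee_pos"]; bot.move_gripper(85); bot.dwell(.3)
    bot.servo_line([p[0],p[1],280],speed=150)
def tower(ws,n):
    for k,W in ws.items():
        z=73+28*n; p=near(W,HOLD,50,z-6,z+10)
        if len(p)>30: o,e=circ(p[:,:2],32.3); print(k,"rim",len(p),o.round(1),round(e,2),np.percentile(p[:,2],[10,50,90]).round(1),"want",z)
E
python3 - <<'E'
from h import *
xy=pos(see(),(645,-108)); h=pick_cup(xy); print(lower(h,0)); see("c1")
E
```

```text
{'top': (array([ 643.8, -109.1]), np.float64(0.82), 104, 0), 'scene': (array([ 646.5, -106.5]), np.float64(0.9), 252, 0)}
grip False (38.17, array([ 645.6, -107.8,   58.8]), array([0.3, 0.6, 6. ]), 67.1)
lift (39.33, array([ 645.2, -107.7,  258.4]), array([-0.2, -0.2, -2.2]), 67.1)
down True (42.83, array([ 542. , -353.1,   63.8]), array([-0.5,  0.3,  4.9]), 66.9) origin z 5.0 want 5
-0.01894575924615083
```

View pics/scene_c1.png

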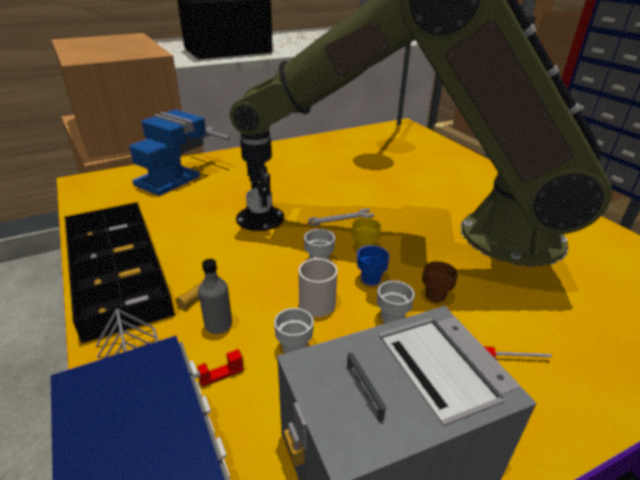

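The cup stands in the holder at about (260,200), and contact came exactly at the expected height of 5.0 mm. I'll release it, check it, and fetch the next.

Run:
```python
from h import *
release(); ws=see(); tower(ws,0)
bot.move_to([489,-116,260],Q); bot.servo_line([400,50,300],speed=200)
ws=see(); tower(ws,0)
for k,g in dict(A=(649.5,99.7),C=(489,-116),D=(445,113)).items(): print(k,find(ws,g))
```

```text
top rim 32 [ 540.8 -354.6] 0.84 [69.7 72.7 76. ] want 73
scene rim 163 [ 543.  -351.4] 0.92 [68.2 72.2 74.8] want 73
top rim 124 [ 540.7 -354.2] 1.06 [68.8 72.4 76.7] want 73
scene rim 173 [ 542.5 -351.4] 1.06 [67.9 71.5 75. ] want 73
A {'top': (array([647.9,  98. ]), np.float64(1.01), 106, 0), 'scene': (array([651. , 101.4]), np.float64(0.8), 347, 0)}
C {'top': (array([ 488.2, -116.5]), np.float64(0.87), 97, 0), 'scene': (array([ 490.8, -113.4]), np.float64(1.0), 219, 0)}
D {'top': None, 'scene': (array([446.6, 115.2]), np.float64(0.82), 304, 0)}
```

The averaged camera reading of the placed cup, (541.6,-352.8), agrees with the TCP, so the mean of the two cameras is good. Next is cup C.

Run:
```python
from h import *
xy=pos(see(),(489,-115)); h=pick_cup(xy); e=lower(h,1,np.array([541.8,-353.0])); print(e)
if abs(e)>3: raise SystemExit("not home")
release(); ws=see("s2"); tower(ws,1)
for k,g in dict(A=(649.5,99.7),D=(445,113)).items(): print(k,find(ws,g))
```

```text
{'top': (array([ 488.2, -116.5]), np.float64(0.88), 102, 0), 'scene': (array([ 490.8, -113.6]), np.float64(0.98), 211, 0)}
grip False (50.61, array([ 489.9, -115.1,   58.9]), array([-1.5,  1.5,  6.8]), 68.3)
lift (51.77, array([ 489.5, -115. ,  258.9]), array([ 0.2, -0.1, -1.3]), 68.3)
down True (55.01, array([ 541.8, -353.1,   91.9]), array([-1. ,  0.7,  6.5]), 68.4) origin z 33.0 want 33
-0.01816156218082199
scene rim 179 [ 542.3 -351.5] 1.07 [ 95.8  99.7 102.9] want 101
A {'top': (array([647.8,  98. ]), np.float64(0.97), 104, 0), 'scene': (array([650.9, 101.5]), np.float64(0.71), 347, 0)}
D {'top': (array([443.5, 111.8]), np.float64(0.85), 98, 0), 'scene': (array([446.6, 115.1]), np.float64(0.83), 296, 0)}
```

Run:
```python
from h import *
for n,g in((2,(649.4,99.7)),(3,(445,113.5))):
    xy=pos(see(),g); h=pick_cup(xy); e=lower(h,n,np.array([541.8,-353.0]))
    if abs(e)>3: raise SystemExit("not home")
    release(); tower(see(),n)
bot.move_to([420,0,330],Q); bot.dwell(.5)
ws=see("end"); tower(ws,3); flat(ws); print(st())
```

```text
{'top': (array([647.9,  97.8]), np.float64(0.87), 110, 0), 'scene': (array([650.9, 101.5]), np.float64(0.79), 353, 0)}
grip False (61.17, array([649.9,  99.7,  59.1]), array([ 0.4, -0. ,  6.2]), 67.6)
lift (62.33, array([649.6,  99.7, 258.5]), array([ 0.5, -0.1, -1.7]), 67.7)
down True (66.14, array([ 541.9, -353.4,  120. ]), array([-0.9, -0.2,  6.7]), 67.4) origin z 60.9 want 61
scene rim 181 [ 542.5 -351.5] 1.04 [124.1 127.9 131.1] want 129
{'top': (array([443.6, 111.8]), np.float64(0.93), 93, 0), 'scene': (array([446.6, 115.3]), np.float64(0.84), 307, 0)}
grip False (72.17, array([445.5, 113.6,  58.8]), array([-1.3,  1.2,  7.1]), 67.9)
lift (73.33, array([445.1, 113.6, 258.9]), array([-0.6,  0.5, -1.8]), 68.0)
down True (76.99, array([ 541.9, -353.3,  147.9]), array([ 0.1, -0.1,  5. ]), 67.9) origin z 89.1 want 89
scene rim 179 [ 542.3 -351.7] 1.1 [152.  155.4 158.6] want 157
top rim 142 [ 540.2 -354. ] 0.84 [152.5 156.8 161.5] want 157
scene rim 176 [ 542.  -351.6] 1.18 [152.  155.7 158.8] want 157
flap 2196 [168.4 170.1 172.2]
(80.77, array([420.,  -0., 330.]), array([ 0.1,  0. , -0.1]), 84.9)
```

```bash
ls pics | tail -4
```

```text
top_end.png
top_g1.png
top_p1.png
top_s2.png
```

View pics/scene_end.png

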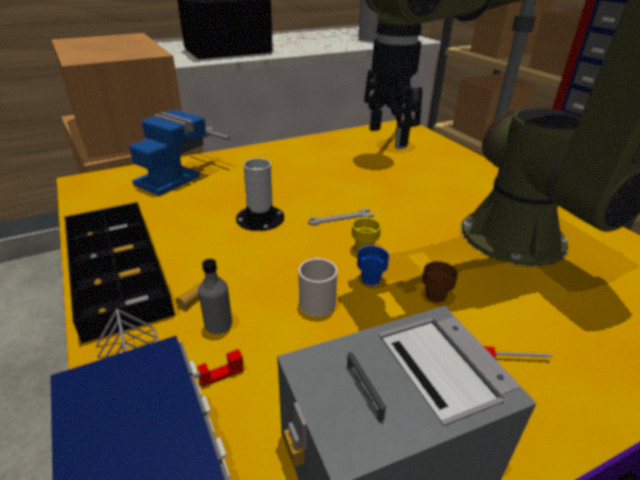

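View pics/top_end.png

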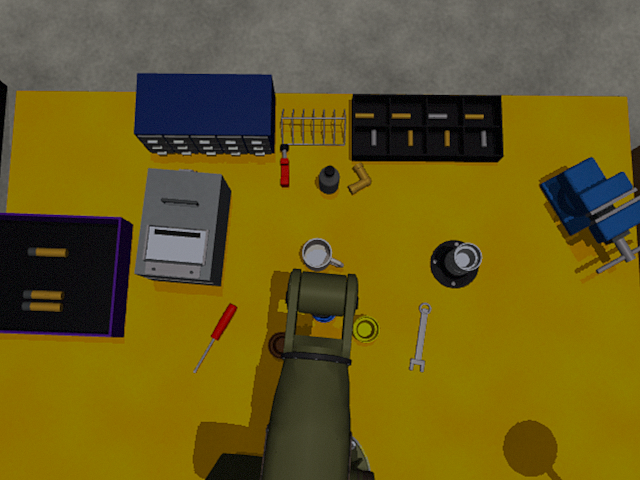

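Both pictures show the upright four-cup stack in the holder (scene (259,188), top (465,257)), the flap shut, and the mug, tools and coloured cups in their original places. Handing in.

```bash
python3 -c "
from rig import bot
print(bot.finish_job())"
```

```text
the job is handed in; nothing more can be done
None
```

The job is done and handed in. There were three valves on the bench; all three went through the flap into the scrap box, and then the four cups were stacked nested in the holder. It took about 81 s.

- **Flap:** it read 168–172 mm all over after each drop and again at the end, level with the lid at 170 mm. The cameras cannot see inside the box, so I take the valves as inside because the flap shut behind each one. The third valve met about 19 N at the bottom of its travel, probably an earlier valve, and the flap still shut normally.
- **Cups:** each one met contact within 0.1 mm of its fully home height. The top rim read 156–157 mm against the expected 157 mm, and the stack is upright over the holder.
- **Other things on the bench:** in the last pictures the mug, the tools and the bottle are where they started. So are the coloured cups, though the arm partly hid the blue and brown ones from above. I saw no cup knocked aside.
- **Disagreement:** the two cameras differed by a steady 2–4 mm. I used their mean, and the first cup placed confirmed it was right.

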